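Jack up the drain deck and hold it

ROBOT

A 6-joint arm with a two-finger parallel gripper is mounted at the origin on the work surface. World frame = base frame: x ahead of the robot, y to its left, z up, the work surface at z = 0. Lengths are in mm, angles in rad, forces in N, time in s.
With the tool pointing down it reaches from about 300 to 750 mm from the base axis. Payload 8.5 kg.
Tool frame: the origin (TCP) lies on the centre line of the jaws, within the pads' length; the fingertips stand 25 mm ahead of it and the grasp point (between the pads) lies 6 mm ahead of it (manip.nose_length is the z of the fingertips in the tool frame, in mm); z points along the fingers, y is the line along which they close (so a half turn about z gives the same grasp; the last joint's range is limited). The gripper opens to 88 mm and grips with 3 to 60 N. Pads are 18 mm wide; open, the fingers measure 123 mm over their backs; the gripper's body (75 mm by 187 mm) begins 45 mm behind the grasp point.
Start: joints at [0.957, 0.381, 1.297, -0, 1.464, -0.215], TCP at [213.562, 506.825, 263.748] pointing down, gripper open.
Joint ranges: [-3.11, 3.11], [-0.89, 2.33], [0.22, 2.48], [-1.42, 4.56], [0.17, 2.85], [-2.88, 2.88]. Speed limits (rad/s): [2.39, 2.39, 3.14, 3.14, 3.14, 3.14].

INTERFACE

Orientations are given as [roll, pitch, yaw] about the fixed x, y, z axes, in that order (R = Rz(yaw) Ry(pitch) Rx(roll)).
In Python, from rig import monitor, cams, order, finder, manip gives the robot as it stands.
- The arm moves only by the tool apply_moves, never from a script. Its arguments are lists of equal length, an entry for each row: "translation": the shift along the world's x, y, z in m, a list of three; "delta_rot": the turn, a rotation vector about the world's x, y, z in degrees, a list of three. In form: {"translation": [[x, y, z], ...], "delta_rot": [[rx, ry, rz], ...]}. A call has 1 to 5 rows; each row shifts and turns the commanded pose from where the row before left it; what a row does not reach is not made up. A row lasts 1/8 s, in which the tool goes at most 62.5 mm and 10.7 degrees, less where a joint would pass 70% of its speed; a pose out of reach is approached as far as the arm can. A call is refused whole if a number of a shift passes 0.0625 or a number of a turn 10.7, either way. A call with a gripper value outside its range is refused whole. "claw" is the opening, from 0 (shut) to 1 (fully open), set as the call begins (left out, the last holds). The fingers move at their own pace and stop on an object; "grip_force" is the grip in N (left out, the last holds). Time passes only in rows, so rows that do not move let the fingers close. It gives the time, the measured TCP pose, the force, the opening and the grip force at its end, in the units of the state.
- monitor.get_obs(): the state, without advancing time (a new reading comes with each control period).
- cams.read_camera(name): name is "side" or "top"; returns a dict with "color" (384x512x3 uint8, red, green, blue), "z_map" (384x512 float32, mm along the optical axis (not along the pixel's ray), 0 where there is no reading), "mtx" (3x3 intrinsics, pixels), "eye" and "attitude" of the camera in the world. Camera axes: x right, y up, looking along -z (the intrinsics and any distortion apply to the point x, -y, -z); pixel columns grow to the right and rows downward; lengths in mm; the calibration is good to about 2 mm. A picture is of the moment at which its call begins.
- order.sign_off(): hands the job in; it is judged then, once.
Trained networks look in the newest picture that a camera, given by its name, has taken for a name from the list of things; names that differ only in an ending like _2 or _b are one class to them, and where a whole thing is asked for, a point or a joint stands for the part that bears it (a point fixed in the world has none). Each returns a list of dicts, best first, with "conf" (0 to 1); they miss things now and then, are a little off and sometimes report something else, mostly with a low value. They report only what shows in the picture. A call takes as long as a camera call.
- finder.trace(camera, name): "region" (384x512 bool, what is visible of it) and "bbox" ([left, top, right, bottom] in pixels, round what is visible of it).
The state is a dict: "time": time; "q": joint angles; "joint_vel": joint speeds; "tau": joint torques, N m; "tool_pos": TCP position; "tool_rot": TCP orientation; "ft_force": force on the tool from outside, world axes, zero at the start; "wrist_torque": the same for the moment, N m; "gripper_width": finger opening in mm; "gripper_force": force on a finger pad.
Only numpy, scipy, OpenCV 4.12 (cv2) and the standard library are available. Lean on these libraries where they do the work, as an engineer would, in place of code of your own. Each camera call takes 0.05 s, during which the arm holds its last target. There are 200 camera calls.

TASK

Slide the white guard of the drain stand fully open and set the bench jack flat on the table with its saddle centred under the hole in the deck's lift lug. Then pump the jack's handle: one full stroke down, let it come all the way up again, then press it fully down once more and finish while still holding the handle down, so that the jack alone carries the raised deck and the guard stays open. Keep the arm off the deck and its stand while the deck is raised, do not knock the jack over, and leave the bottles on the deck standing and the other things on the bench where they are.

Things in the scene. Friction and masses are not known exactly. Their poses are not given: they have to be found in the camera images.
- stand: Fixed aluminium stand with a black perforated deck hinged along its far edge. Origin on the table below the middle of the deck's near edge; x points away from the guard side, y left along the guard rail, z up. In its frame (mm): deck x -5..230, y -180..180, top z 104; side frames at y +-165 from x -10 back; rail at x -70, z 116..128, on end posts at y -195 and 205. The jack goes in under the rail.
- lift_point (a point): Lift point: on the underside of the steel lug (the only tongue, 50 mm wide, 10 thick, projecting from the deck's near edge) below the dark 15 mm hole mark in its top. At rest x -35, y -70, z 92 mm in the stand's frame, 35 mm behind the rail; the lug ends 25 mm nearer the rail. A full stroke raises it 25 mm; let go, the deck falls back.
- guard (a joint): Sliding white guard panel hanging from the rail, 170 mm wide, 6 mm thick, z 18 to 114 mm: 0 m = shut, centred before the lift lug; it slides along +y of the stand (to the robot's left) to 0.17 = fully open. About 1.5 N of friction; stays where it is left.
- guard_grip (a point): Centre of the upright grip tab on top of the guard: 36 mm along the rail, 16 mm across it, from z 130 to 175 mm above the table; this point is at 155 mm. Take or push it from above; it moves with the guard.
- jack: Loose grey bench jack, 0.9 kg, saddle at its +x end, handle at its -x end. Origin on its underside, below the middle of the housing. Base plate x -127..117, y +-35, 10 mm thick. Housing, to be gripped from above: 44 mm in x, 40 in y, z 10 to 57. Ahead of the housing it is lower than 73 mm with the handle up.
- saddle (a point): Centre of the top face of the jack's round saddle (40 mm diameter), at x +90, y 0, z 72 mm of the jack with the handle up; rises 75 mm per rad of handle, 45 mm in all.
- handle (a joint): Jack handle about a level pivot at x -16, z 52 mm of the jack: 0 rad = up (sprung, rises 0.5 rad above level towards -x), 0.6 = fully down on its stop. The spring returns it when let go; fully down takes some 10 to 14 N on the pad under the deck's load.
- press_pad (a point): Top centre of the handle's flat black pad (40 x 30 mm), 95 mm from the pivot: at x -97, z 102 mm of the jack with the handle up, about x -111, z 47 mm fully down. Press it down from above with the shut fingers; it moves with the handle.
- bottle_pack: bystander: strip of five small dark blue bottles, 159 mm (y) x 31 x 66 high, standing on the deck; origin centre of underside
- dropper: bystander: small blue dropper bottle, 33 mm diameter, 106 high, right of the stand; origin centre of underside
- jar: bystander: white jar, 60 mm diameter, 75 high, on the left; origin centre of underside
- driver: bystander: screwdriver lying on the left
- cup: bystander: grey cup, 70 mm diameter at the rim, 90 high, on the left; origin centre of underside
- plug_tray: bystander: blue open tray 120 x 90 x 40 mm, far right; origin centre of underside
- collar: bystander: black ring 52 mm diameter, 20 high, on the left; origin centre of underside

How it is judged:
By the outcome, as a careful person would: the job done as asked, in the order asked, and still so for the second after the job is handed in, while the arm keeps its last pose, push and grip.
It also fails if it takes over 72 s, if anything falls off the work surface, if the arm or the gripper's body presses on something with over 40 N, if the wrist force passes 120 N, or if a joint passes its speed limit or range.

## Working session

There is one attempt and no reset: what is moved stays moved. The work goes in short steps, Python scripts to look and compute and a tool call to move; the robot and the scene stay as the last step left them, time stands still between calls to the robot, and variables do not carry over. Pictures are saved under pics/ and viewed, at most 10 in all, crops included, and the job is handed in when it is done.

Besides the shell and the picture viewer there is one more tool, called after ">>>" by a JSON object that holds its "method" and its "body". apply_moves: Moves the arm, as the interface text tells. Its arguments: {"type":"object","properties":{"translation":{"type":"array","items":{"type":"array","items":{"type":"number"}}},"delta_rot":{"type":"array","items":{"type":"array","items":{"type":"number"}}},"claw":{"type":"number"},"grip_force":{"type":"number"}},"required":["translation","delta_rot"]}

```bash
mkdir -p pics; cat > h.py <<'E'
import numpy as np, cv2
from scipy.spatial.transform import Rotation as R
from rig import monitor, cams, order, finder, manip
def rot(a):
    a=np.array(a,float)
    return a if a.shape==(3,3) else (R.from_euler('xyz',a).as_matrix() if a.size==3 else R.from_quat(a).as_matrix())
def cloud(c):
    z=c['z_map']; K=np.array(c['mtx']); v,u=np.mgrid[:384,:512]
    p=np.stack([(u-K[0,2])/K[0,0]*z,-(v-K[1,2])/K[1,1]*z,-z],-1)
    w=p@rot(c['attitude']).T+np.array(c['eye']); w[z<=0]=np.nan
    return w
E
python3 - <<'E'
from h import *
for n in ['side','top']:
    c=cams.read_camera(n); print(n,c['eye'],c['attitude'],[k for k in c]); print(c['mtx'])
    cv2.imwrite(f'pics/{n}0.png',cv2.resize(c['color'][...,::-1],(768,576)))
    w=cloud(c)
    for o in ['stand','lift_point','guard','guard_grip','jack','saddle','press_pad','bottle_pack','dropper','jar','cup','plug_tray','collar','driver']:
        for r in finder.trace(n,o)[:1]:
            q=w[r['region']]; q=q[~np.isnan(q[:,0])]
            if len(q): print(o,round(r['conf'],2),r['bbox'],len(q),np.median(q,0).round(),np.percentile(q,2,axis=0).round(),np.percentile(q,98,axis=0).round())
print(monitor.get_obs())
E
```

```text
side [  53.5898402  -907.73149372 1004.18855387] [ 0.84921179 -0.01643775 -0.50283981] ['color', 'z_map', 'mtx', 'eye', 'attitude']
[[438.77851247   0.         256.37627308]
 [  0.         438.77851247 194.23205533]
 [  0.           0.           1.        ]]
stand 0.82 [237.6, 133.8, 383.4, 246.8] 7828 [739. -73. 103.] [ 616. -205.    2.] [921. 196. 134.]
lift_point 0.94 [259.6, 132.7, 379.6, 214.6] 4385 [807. -48. 104.] [ 680. -174.   97.] [921. 173. 109.]
guard_grip 0.72 [264.7, 172.7, 300.2, 234.0] 954 [628. -63.  80.] [ 618. -137.   21.] [639.  25. 175.]
jack 0.96 [207.5, 250.0, 293.4, 305.8] 2470 [ 403. -246.   12.] [ 301. -278.    0.] [ 530. -187.  106.]
saddle 0.63 [275.9, 251.8, 287.8, 263.9] 119 [ 512. -250.   72.] [ 495. -267.   68.] [ 530. -233.   77.]
press_pad 0.57 [211.2, 267.5, 248.3, 274.6] 233 [ 338. -235.   96.] [ 309. -243.   60.] [ 405. -217.  113.]
bottle_pack 0.82 [284.9, 135.8, 312.6, 180.4] 683 [747.  42. 145.] [738. -27. 103.] [818. 153. 172.]
dropper 0.76 [319.3, 266.8, 331.7, 295.9] 249 [ 579. -367.   56.] [ 569. -377.   10.] [ 595. -351.  104.]
jar 0.76 [1
[... 2043 characters left out ...]
1.5, 'q': array([ 9.56696406e-01,  3.80586612e-01,  1.29742344e+00, -1.77069687e-05,
        1.46358752e+00, -2.15293556e-01]), 'joint_vel': array([ 1.51430631e-04, -6.20601454e-04,  8.26550723e-04, -1.49992211e-05,
       -2.93921242e-03,  5.36727818e-04]), 'tau': array([-5.13009745e-04, -4.37791264e+01, -2.24729794e+01,  7.13358284e-02,
        3.13523936e-02, -1.95568839e-05]), 'tool_pos': array([213.5626472 , 506.81612252, 263.74767822]), 'tool_rot': array([-3.14158409e+00,  1.61491459e-05,  2.74278818e+00]), 'ft_force': array([ 0.6021039 , -0.19243112,  0.26397681]), 'wrist_torque': array([-0.0449299 , -0.01499935, -0.02685963]), 'gripper_force': 0.0, 'gripper_width': 88.05912436636889}
```

View pics/side0.png

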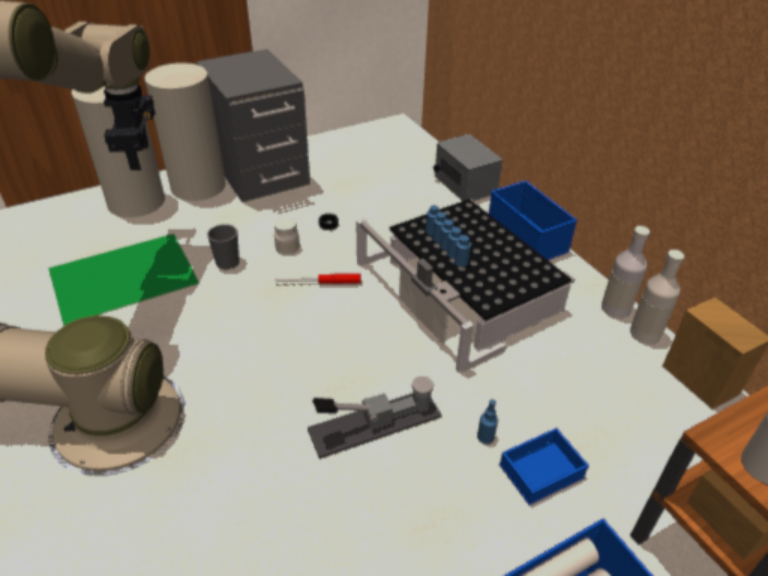

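View pics/top0.png

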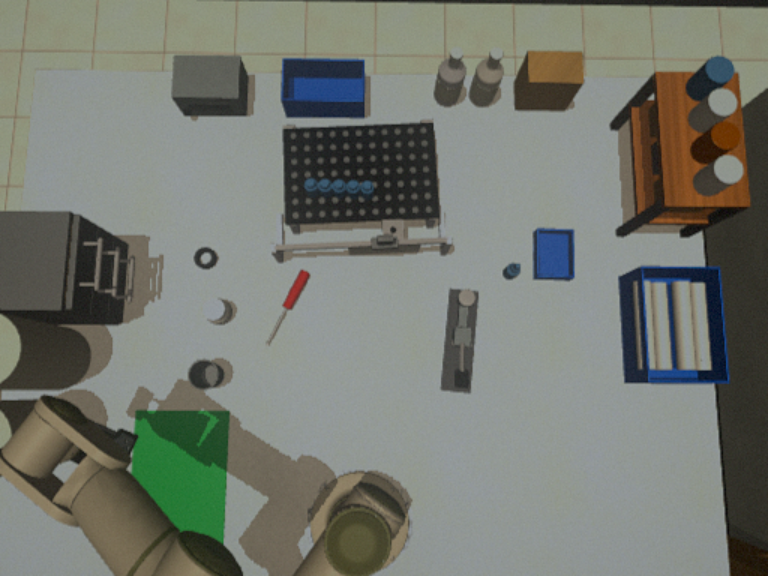

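```bash
cat >> h.py <<'E'
def jackpts(n):
    c=cams.read_camera(n); w=cloud(c); r=finder.trace(n,'jack')[0]['region']
    r=cv2.dilate(r.astype(np.uint8),np.ones((5,5)))>0
    return w[r&np.isfinite(w[...,0])]
def circ(p):  # saddle/housing centre helpers
    return p.mean(0).round(1)
E
python3 - <<'E'
from h import *
def line(p): # fit x=a+b*y
    b,a=np.polyfit(p[:,1],p[:,0],1); return a.round(1),np.degrees(-b).round(2),len(p)
for n in ['side','top']:
    c=cams.read_camera(n); w=cloud(c).reshape(-1,3); w=w[np.isfinite(w[:,0])]
    x,y,z=w.T
    rail=w[(z>124)&(z<134)&(x>605)&(x<655)&(abs(y)<230)]
    print(n,'rail x@y0, yaw',line(rail),rail[:,1].min(),rail[:,1].max(),np.median(rail[:,2]))
    d=w[(z>99)&(z<112)&(x>660)&(x<950)&(abs(y)<230)]
    print('deck',cv2.minAreaRect(d[d[:,0]>690][:,:2].astype(np.float32)),np.median(d[:,2]))
    l=w[(z>95)&(z<112)&(x>640)&(x<676)&(y>-150)&(y<50)]; print('lug',len(l),l.min(0),l.max(0),np.median(l,0))
    t=w[(z>140)&(z<180)&(x>600)&(x<660)&(abs(y)<230)]; print('tab',t.mean(0),t.min(0),t.max(0))
    # dark hole
    col=c['color'].reshape(384,512,3)
    j=w[(z>5)&(z<125)&(x>280)&(x<550)&(y>-300)&(y<-170)]
    b=j[(j[:,2]<16)]; print('base',cv2.minAreaRect(b[:,:2].astype(np.float32)))
    s=j[(j[:,2]>66)&(j[:,2]<80)&(j[:,0]>480)]; print('saddle',s.mean(0),s.min(0),s.max(0))
    h=j[(j[:,2]>48)&(j[:,2]<64)&(j[:,0]>380)&(j[:,0]<450)]; print('hous',h.mean(0),h.min(0),h.max(0))
    pd=j[(j[:,2]>88)&(j[:,0]<360)]; print('pad',pd.mean(0),pd.min(0),pd.max(0))
E
```

```text
side rail x@y0, yaw (np.float64(626.3), np.float64(3.07), 443) -208.81522723339367 205.22557448353234 128.49249297874155
deck ((807.6355590820312, 5.1521453857421875), (244.24349975585938, 366.6001281738281), 3.2363665103912354) 104.65473016212889
lug 57 [658.15367963 -99.97515986  96.33647503] [675.97720868 -48.69572589 107.14641686] [667.94653367 -76.71875138 102.14803913]
tab [627.48040825 -58.08369756 162.30884305] [620.17448271 -73.83258716 140.43327919] [640.11099862 -34.61026445 178.84259091]
base ((415.19451904296875, -238.6383056640625), (267.04510498046875, 121.47086334228516), 2.5640087127685547)
saddle [ 513.51347841 -248.46581549   72.09676233] [ 493.162516   -266.08927947   66.11161599] [ 534.46823383 -228.46333911   77.94372814]
hous [ 421.49777263 -241.2283056    56.83448946] [ 391.1181128  -261.75599703   48.0627682 ] [ 446.97601528 -212.0916503    63.33467113]
pad [ 326.70842316 -230.91528254  102.05539558] [ 306.56130186 -245.53862214   88.12911444] [ 357.26548422 -210.20375791  114.36716353]
top rail x@y0, yaw (np.float64(626.1), np.float64(3.06), 388) -204.764427
[... 246 characters left out ...]
08.19612968] [663.13539458 -75.40811175 101.3704055 ]
tab [627.22354902 -52.57388518 166.78015911] [620.74914422 -70.62627482 140.07471655] [636.87889483 -36.71349244 178.8272289 ]
base ((414.56488037109375, -235.57522583007812), (269.76806640625, 128.9278106689453), 0.40829646587371826)
saddle [ 512.67242463 -247.53457686   71.84509946] [ 492.81423821 -266.50548665   66.3018168 ] [ 532.62008838 -227.80443141   79.01474499]
hous [ 420.78862075 -237.40011592   56.68372829] [ 382.6315084  -260.14073633   48.61110207] [ 446.03814959 -214.1357583    63.89270241]
pad [ 326.3111051  -228.06677835  101.68190022] [ 307.06479906 -242.73800131   88.12654201] [ 357.53524289 -212.76485975  117.60449451]
```

>>> {"method": "apply_moves", "body": {"translation": [[0.04,-0.062,0],[0.042,-0.062,0],[0.042,-0.062,0],[0.042,-0.062,0],[0.042,-0.062,0]], "delta_rot": [[0,0,2.6],[0,0,2.6],[0,0,2.6],[0,0,2.6],[0,0,2.6]], "claw": 0}}

```text
time: 2.22
tool_pos: [388.5, 245.6, 264.0]
tool_rot: [3.141, 0.001, 2.971]
ft_force: [0.3, 0.5, 0.1]
gripper_width: 40.2
gripper_force: 0.0
```

>>> {"method": "apply_moves", "body": {"translation": [[0.042,-0.062,0],[0.042,-0.062,0],[0.042,-0.062,0],[0.042,-0.062,0],[0.04,-0.062,0]], "delta_rot": [[0,0,2.6],[0,0,2.6],[0,0,2.6],[0,0,2.6],[0,0,2.6]]}}

```text
time: 2.85
tool_pos: [562.7, -14.1, 263.9]
tool_rot: [3.142, 0.0, -3.085]
ft_force: [-0.3, 0.4, -0.1]
gripper_width: 0.4
gripper_force: 0.0
```

>>> {"method": "apply_moves", "body": {"translation": [[0,0,0],[0,0,0],[0,0,0]], "delta_rot": [[0,0,0],[0,0,0],[0,0,0]]}}

```text
time: 3.22
tool_pos: [561.2, -10.9, 264.1]
tool_rot: [3.142, 0.0, -3.085]
ft_force: [-0.6, -0.6, 0.3]
gripper_width: 0.6
gripper_force: 0.0
```

>>> {"method": "apply_moves", "body": {"translation": [[0.034,-0.051,0],[0.034,-0.051,0],[0,0,-0.05],[0,0,-0.049],[0,0,0]], "delta_rot": [[0,0,0],[0,0,0],[0,0,0],[0,0,0],[0,0,0]]}}

```text
time: 3.85
tool_pos: [628.4, -112.7, 162.1]
tool_rot: [3.139, -0.006, -3.085]
ft_force: [-0.4, 0.0, 0.4]
gripper_width: 0.2
gripper_force: 0.0
```

>>> {"method": "apply_moves", "body": {"translation": [[0,0.01,0],[0,0.01,0],[-0.001,0.02,0],[-0.001,0.02,0],[-0.001,0.02,0]], "delta_rot": [[0,0,0],[0,0,0],[0,0,0],[0,0,0],[0,0,0]]}}

```text
time: 4.47
tool_pos: [626.7, -32.6, 165.3]
tool_rot: [-3.141, 0.001, -3.086]
ft_force: [0.8, -2.1, 2.0]
gripper_width: 0.3
gripper_force: 1.2
```

```bash
cat > tab.py <<'E'
from h import *
for n in ['side','top']:
    c=cams.read_camera(n); w=cloud(c); m=finder.trace(n,'guard')[:1] 
    if m:
        q=w[m[0]['region']]; q=q[np.isfinite(q[:,0])]; g=q[(q[:,2]>15)&(q[:,2]<112)&(abs(q[:,0]-625)<25)]
        print(n,m[0]['conf'],'guard y',np.percentile(g[:,1],[1,50,99]).round(),'tab',q[q[:,2]>140].mean(0).round())
    if n=='top': cv2.imwrite('pics/top_%d.png'%(monitor.get_obs()['time']*100),cv2.resize(c['color'][120:200,180:340,::-1],(800,400)))
E
python3 tab.py
```

```text
side 0.89 guard y [-86. -12.  81.] tab [619.   1. 159.]
top 0.54 guard y [-26.  81.  86.] tab [624.   8. 186.]
```

>>> {"method": "apply_moves", "body": {"translation": [[-0.001,0.02,0],[-0.001,0.02,0],[-0.001,0.02,0],[-0.001,0.02,0],[0,0.006,0]], "delta_rot": [[0,0,0],[0,0,0],[0,0,0],[0,0,0],[0,0,0]]}}

```text
time: 5.3
tool_pos: [622.5, 53.6, 164.8]
tool_rot: [3.141, -0.0, -3.085]
ft_force: [-1.1, -1.3, -0.1]
gripper_width: 0.2
gripper_force: 0.7
```

>>> {"method": "apply_moves", "body": {"translation": [[0,0.003,0],[0,0.003,0],[0,0.002,0]], "delta_rot": [[0,0,0],[0,0,0],[0,0,0]]}}

```text
time: 5.68
tool_pos: [622.8, 59.6, 164.9]
tool_rot: [-3.142, 0.0, -3.087]
ft_force: [-1.9, -0.0, 1.3]
gripper_width: 0.6
gripper_force: 0.7
```

```bash
python3 tab.py
```

```text
side 0.84 guard y [  7.  82. 191.] tab [614.  90. 158.]
```

>>> {"method": "apply_moves", "body": {"translation": [[0,0.002,0],[0,0.002,0]], "delta_rot": [[0,0,0],[0,0,0]]}}

```text
time: 6.12
tool_pos: [622.8, 62.1, 164.8]
tool_rot: [-3.138, -0.0, -3.087]
ft_force: [-1.8, -16.5, 1.2]
gripper_width: 0.4
gripper_force: 8.3
```

>>> {"method": "apply_moves", "body": {"translation": [[0,0.002,0],[0,0,0]], "delta_rot": [[0,0,0],[0,0,0]]}}

```text
time: 6.38
tool_pos: [622.8, 62.1, 164.9]
tool_rot: [-3.135, -0.001, -3.089]
ft_force: [-3.3, -20.3, 1.8]
gripper_width: 0.5
gripper_force: 10.0
```

>>> {"method": "apply_moves", "body": {"translation": [[0,-0.012,0],[-0.033,-0.046,0.01],[-0.033,-0.048,0.01],[-0.033,-0.048,0],[-0.033,-0.048,0]], "delta_rot": [[0,0,0],[0,0,-2.2],[0,0,-2.2],[0,0,-2.2],[0,0,-2.2]]}}

```text
time: 7.0
tool_pos: [489.8, -137.4, 185.0]
tool_rot: [3.141, 0.001, 3.042]
ft_force: [0.4, -1.0, -0.0]
gripper_width: 0.6
gripper_force: 0.0
```

>>> {"method": "apply_moves", "body": {"translation": [[-0.033,-0.05,0],[-0.033,-0.05,0],[0,0,0]], "delta_rot": [[0,0,0],[0,0,0],[0,0,0]], "claw": 1}}

```text
time: 7.38
tool_pos: [423.2, -239.0, 184.9]
tool_rot: [-3.141, 0.001, 3.038]
ft_force: [0.7, 0.1, 0.8]
gripper_width: 28.1
gripper_force: 0.0
```

```bash
cat > jk.py <<'E'
from h import *
import sys
def jack(n,x0,y0):
    j=jackpts(n)
    return j
c=cams.read_camera('side'); w=cloud(c)
for nm in ['jack','saddle','press_pad','guard']:
    r=finder.trace('side',nm)
    for e in r[:1]:
        q=w[e['region']]; q=q[np.isfinite(q[:,0])]
        print(nm,round(e['conf'],2),np.median(q,0).round(1),np.percentile(q,1,axis=0).round(),np.percentile(q,99,axis=0).round())
cv2.imwrite('pics/s_%s.png'%sys.argv[1],cv2.resize(c['color'][110:330,180:420,::-1],(640,586)))
E
python3 jk.py 1; python3 -c "
from h import *
print(monitor.get_obs()['tool_pos'],monitor.get_obs()['tool_rot'])"
```

```text
jack 0.69 [ 405.  -247.3   13. ] [ 300. -281.    2.] [ 534. -199.  110.]
saddle 0.7 [ 632.9 -465.3   10.5] [ 569. -514.    0.] [ 689. -424.   42.]
press_pad 0.77 [ 337.6 -235.1   96.6] [ 308. -244.   56.] [ 408. -213.  113.]
[ 425.38371542 -235.13358092  184.74282279] [3.14135452e+00 1.80869311e-04 3.04488582e+00]
```

View pics/s_1.png

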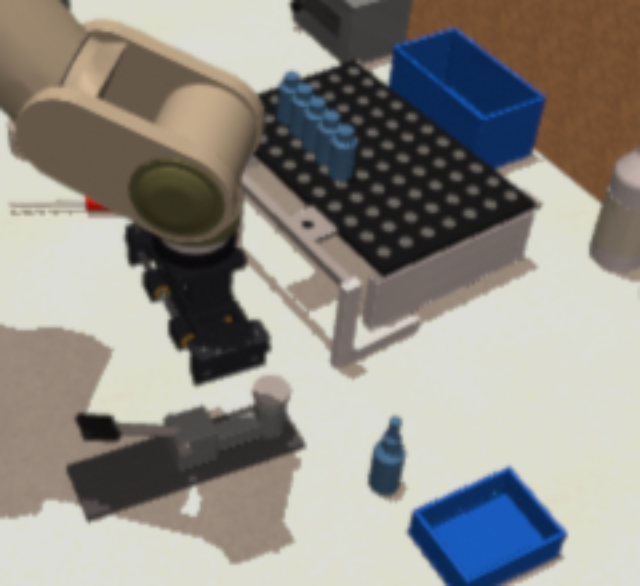

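>>> {"method": "apply_moves", "body": {"translation": [[-0.002,-0.004,0],[0,0,0],[0,0,-0.04],[0,0,-0.04],[0,0,-0.02]], "delta_rot": [[0,0,0],[0,0,0],[0,0,0],[0,0,0],[0,0,0]]}}

```text
time: 8.25
tool_pos: [422.4, -239.6, 83.0]
tool_rot: [3.14, -0.002, 3.043]
ft_force: [0.8, 0.4, -0.1]
gripper_width: 88.0
gripper_force: 0.0
```

>>> {"method": "apply_moves", "body": {"translation": [[0,0,-0.02],[0,0,-0.02],[0,0,0]], "delta_rot": [[0,0,0],[0,0,0],[0,0,0]]}}

```text
time: 8.62
tool_pos: [422.5, -239.7, 43.9]
tool_rot: [3.14, -0.002, 3.043]
ft_force: [0.4, 0.1, 0.3]
gripper_width: 88.2
gripper_force: 0.0
```

>>> {"method": "apply_moves", "body": {"translation": [[0,0,0],[0,0,0],[0,0,0],[0,0,0],[0,0,0]], "delta_rot": [[0,0,0],[0,0,0],[0,0,0],[0,0,0],[0,0,0]], "claw": 0, "grip_force": 40}}

```text
time: 9.25
tool_pos: [422.6, -238.9, 44.9]
tool_rot: [3.139, -0.001, 3.042]
ft_force: [2.4, 9.9, 6.7]
gripper_width: 40.5
gripper_force: 5.0
```

>>> {"method": "apply_moves", "body": {"translation": [[0,0,0],[0,0,0.005],[0,0,0.005],[0,0,0]], "delta_rot": [[0,0,0],[0,0,0],[0,0,0],[0,0,0]]}}

```text
time: 9.75
tool_pos: [422.7, -240.3, 54.9]
tool_rot: [-3.141, 0.0, 3.043]
ft_force: [-0.6, -0.2, -8.5]
gripper_width: 39.8
gripper_force: 40.0
```

>>> {"method": "apply_moves", "body": {"translation": [[0.018,0.039,0],[0.018,0.039,0],[0.018,0.039,0],[0.018,0.039,0],[0,0,0]], "delta_rot": [[0,0,2.2],[0,0,2.2],[0,0,2.2],[0,0,2.2],[0,0,0]]}}

```text
time: 10.38
tool_pos: [495.2, -81.8, 54.4]
tool_rot: [3.141, -0.0, -3.083]
ft_force: [-0.6, -1.1, -7.5]
gripper_width: 39.5
gripper_force: 40.0
```

```bash
cat > fit.py <<'E'
from h import *
import sys
o=monitor.get_obs(); print(o['tool_pos'].round(1),o['tool_rot'].round(3),o['ft_force'].round(1))
for n in ['side','top']:
    c=cams.read_camera(n); w=cloud(c).reshape(-1,3); w=w[np.isfinite(w[:,0])]
    x,y,z=w.T
    sx,sy=float(sys.argv[1]),float(sys.argv[2])
    s=w[(np.hypot(x-sx,y-sy)<32)&(z>68)&(z<90)]
    if len(s): print(n,'saddle',s.mean(0).round(1),s.min(0).round(),s.max(0).round(),len(s))
    p=w[(np.hypot(x-sx+187,y-sy+10)<45)&(z>85)&(z<135)]
    if len(p): print(n,'pad',p.mean(0).round(1),p.min(0).round(),p.max(0).round(),len(p))
    if n=='top':
        K=c['mtx']; print('hole px',[ (e['conf'],e['bbox']) for e in finder.trace(n,'lift_point')[:1]])
        cv2.imwrite('pics/t_%s.png'%sys.argv[3],cv2.resize(c['color'][120:240,200:330,::-1],(650,600),interpolation=cv2.INTER_CUBIC))
    else: cv2.imwrite('pics/u_%s.png'%sys.argv[3],cv2.resize(c['color'][120:300,200:400,::-1],(660,594)))
E
python3 fit.py 585 -78 1
```

```text
[495.2 -81.8  54.4] [ 3.141 -0.    -3.083] [-0.6 -1.1 -7.5]
side saddle [584.6 -80.7  81.2] [567. -99.  72.] [606. -59.  88.] 115
side pad [403.4 -92.  108.4] [ 378. -106.   85.] [442. -74. 125.] 143
top saddle [592.2 -83.9  80.7] [579. -97.  74.] [605. -66.  89.] 51
hole px [(0.59, [185.9, 79.9, 293.2, 159.5])]
```

View pics/u_1.png

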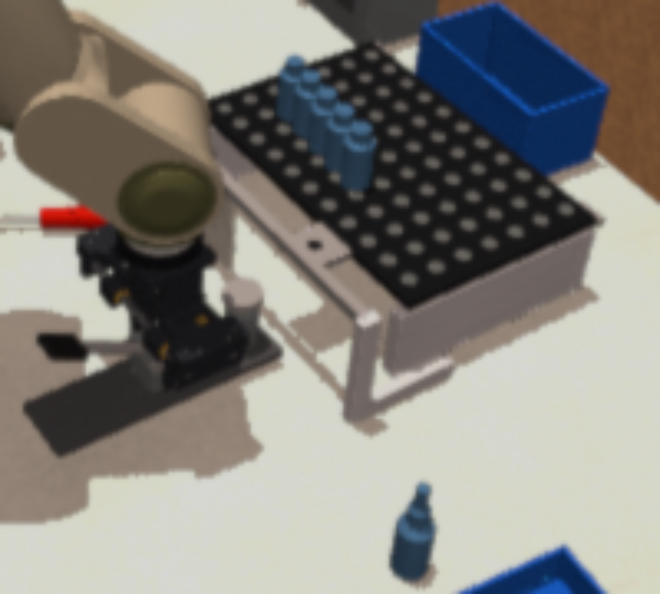

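View pics/t_1.png

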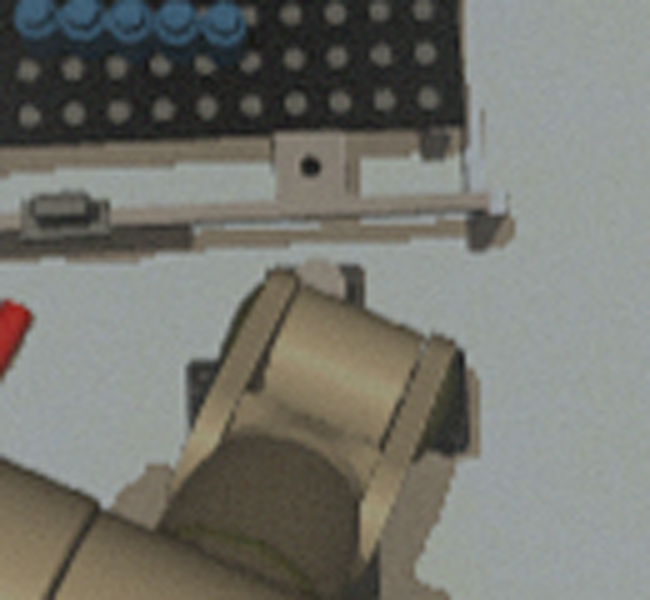

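```bash
python3 - <<'E'
from h import *
for n,uv,s in [('top',(262,153),None),('side',(295.8,193.9),None)]:
    c=cams.read_camera(n); K=np.array(c['mtx']); w=cloud(c); g=c['color'].sum(-1).astype(int)
    u0,v0=map(int,uv); p=g[v0-3:v0+4,u0-3:u0+4]; vv,uu=np.mgrid[v0-3:v0+4,u0-3:u0+4]
    wt=np.clip(np.median(p)*0.8-p,0,None); u,v=(uu*wt).sum()/wt.sum(),(vv*wt).sum()/wt.sum()
    d=rot(c['attitude'])@np.array([(u-K[0,2])/K[0,0],-(v-K[1,2])/K[1,1],-1]); e=np.array(c['eye'])
    print(n,u,v,(e+d*(102-e[2])/d[2]).round(1))
    f=w.reshape(-1,3)
    s=f[(np.hypot(f[:,0]-586,f[:,1]+78)<26)&(f[:,2]>79)&(f[:,2]<86)]; print(s.mean(0),s.min(0),s.max(0),len(s))
E
```

```text
top 261.62041773231033 152.85453964194375 [667.5 -74.  102. ]
[592.28658164 -85.78530686  81.72083466] [ 578.89597841 -100.83677548   79.11330983] [603.80902929 -65.72648649  84.78236368] 34
side 294.8553894762426 193.80787458986512 [668.2 -70.5 102. ]
[585.72820539 -82.09532583  81.97099912] [ 564.02639012 -100.53756538   79.24270312] [606.1042361  -59.3775009   85.74344902] 89
```

```bash
python3 - <<'E'
from h import *
c=cams.read_camera('side'); K=np.array(c['mtx']); Rm=rot(c['attitude']); e=np.array(c['eye'])
def pr(P):
    q=(np.array(P)-e)@Rm; return np.stack([K[0,0]*q[:,0]/-q[:,2]+K[0,2],K[1,1]*-q[:,1]/-q[:,2]+K[1,2]],-1)
o=(230,160);s=8
im=cv2.resize(c['color'][160:235,230:330,::-1],None,fx=s,fy=s,interpolation=cv2.INTER_CUBIC)
t=np.linspace(0,2*np.pi,60)
def ring(cx,cy,z,r,col):
    p=pr(np.stack([cx+r*np.cos(t),cy+r*np.sin(t),z+0*t],-1)); p=((p-o+.5)*s-.5).astype(np.int32); cv2.polylines(im,[p],True,col,1)
ring(586,-76.5,82,20,(0,0,255)); ring(586,-80.5,82,20,(0,255,0))
ring(664.6,-73.5,102,7.5,(0,0,255)); ring(668,-70.5,102,7.5,(0,255,0))
cv2.imwrite('pics/ov.png',im)
E
```

```text
(no output)
```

View pics/ov.png

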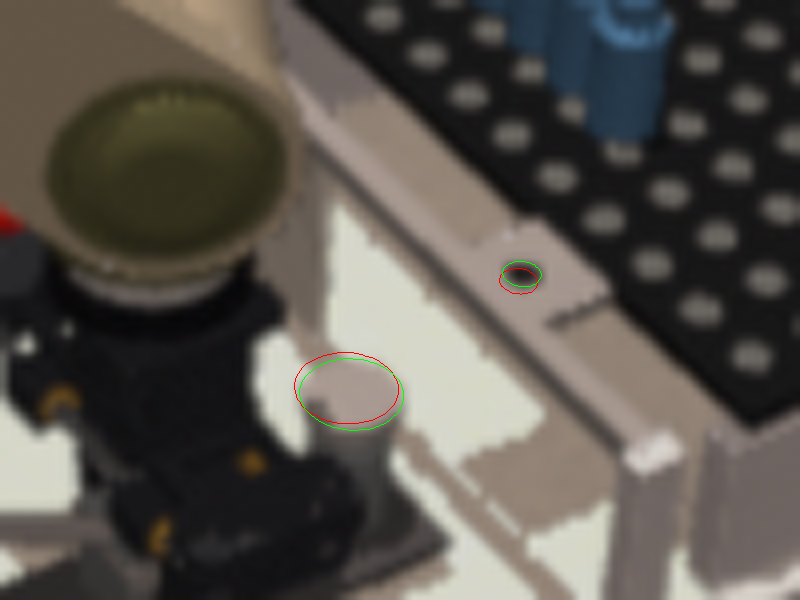

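>>> {"method": "apply_moves", "body": {"translation": [[0.02,0.001,0],[0.02,0.001,0],[0.02,0.001,0],[0.021,0.002,0],[0,0,0]], "delta_rot": [[0,0,0],[0,0,0],[0,0,0],[0,0,0],[0,0,0]]}}

```text
time: 11.3
tool_pos: [576.5, -79.9, 54.5]
tool_rot: [-3.141, 0.001, -3.087]
ft_force: [-1.2, -0.1, -9.3]
gripper_width: 39.6
gripper_force: 40.0
```

>>> {"method": "apply_moves", "body": {"translation": [[0,0,-0.004],[0,0,-0.003],[0,0,-0.002],[0,0,-0.001],[0,0,0]], "delta_rot": [[0,0,0],[0,0,0],[0,0,0],[0,0,0],[0,0,0]]}}

```text
time: 11.92
tool_pos: [575.6, -79.2, 45.0]
tool_rot: [-3.141, -0.0, -3.087]
ft_force: [-2.6, -0.2, -4.1]
gripper_width: 39.6
gripper_force: 40.0
```

```bash
cat > ov.py <<'E'
from h import *
import sys
a=list(map(float,sys.argv[2:]))
c=cams.read_camera('side'); K=np.array(c['mtx']); Rm=rot(c['attitude']); e=np.array(c['eye'])
def pr(P):
    q=(np.array(P)-e)@Rm; return np.stack([K[0,0]*q[:,0]/-q[:,2]+K[0,2],K[1,1]*-q[:,1]/-q[:,2]+K[1,2]],-1)
o=(220,160);s=8
im=cv2.resize(c['color'][160:235,220:320,::-1],None,fx=s,fy=s,interpolation=cv2.INTER_CUBIC)
t=np.linspace(0,2*np.pi,60)
def pl(P,col):
    p=((pr(P)-o+.5)*s-.5).astype(np.int32); cv2.polylines(im,[p],True,col,1)
x,y,z,yaw=a
pl(np.stack([x+20*np.cos(t),y+20*np.sin(t),z+0*t],-1),(0,0,255))
r=np.radians(yaw); f=np.array([np.cos(r),np.sin(r)]); l=np.array([-f[1],f[0]]); og=np.array([x,y])-90*f
pl([list(og+i*f+j*l)+[10] for i,j in [(-127,-35),(117,-35),(117,35),(-127,35)]],(0,255,0))
cv2.imwrite('pics/ov%s.png'%sys.argv[1],im); print(monitor.get_obs()['tool_pos'].round(1),monitor.get_obs()['ft_force'].round(1))
E
python3 ov.py 2 667 -72.5 72 3.2
```

```text
[575.6 -79.2  45. ] [-4.3 -0.2 -4.2]
```

View pics/ov2.png

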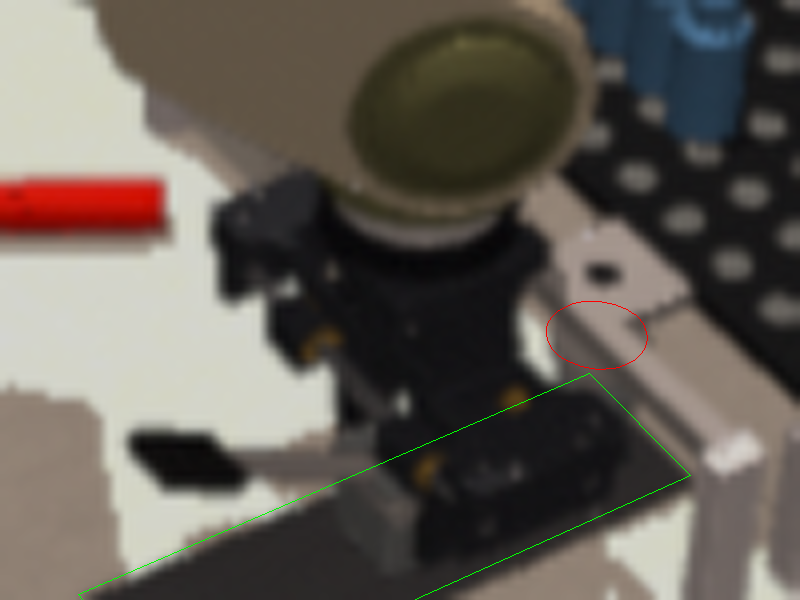

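>>> {"method": "apply_moves", "body": {"translation": [[0,0,0],[0,0,0],[0,0,0],[0,0,0]], "delta_rot": [[0,0,0],[0,0,0],[0,0,0],[0,0,0]], "claw": 1}}

```text
time: 12.48
tool_pos: [575.9, -79.2, 44.9]
tool_rot: [-3.141, 0.0, -3.087]
ft_force: [0.7, -1.1, 0.1]
gripper_width: 77.8
gripper_force: 0.0
```

>>> {"method": "apply_moves", "body": {"translation": [[0,0,0.03],[0,0,0.05],[-0.005,0,0.05],[-0.04,0,0.01],[-0.05,-0.003,0]], "delta_rot": [[0,0,0],[0,0,0],[0,0,0],[0,0,0],[0,0,0]]}}

```text
time: 13.1
tool_pos: [480.2, -82.2, 185.7]
tool_rot: [-3.14, 0.003, -3.086]
ft_force: [0.3, -0.1, 0.0]
gripper_width: 88.3
gripper_force: 0.0
```

>>> {"method": "apply_moves", "body": {"translation": [[-0.04,0,0.03],[-0.04,0,0.03],[-0.04,0,0],[0,0,0]], "delta_rot": [[0,0,0],[0,0,0],[0,0,0],[0,0,0]], "claw": 0}}

```text
time: 13.6
tool_pos: [359.1, -81.8, 245.3]
tool_rot: [-3.141, 0.001, -3.088]
ft_force: [-0.1, -0.2, -0.3]
gripper_width: 50.5
gripper_force: 0.0
```

```bash
python3 fit.py 667 -73 2; python3 ov.py 3 667 -73.5 72 3.2; python3 tab.py
```

```text
[359.1 -81.8 245.3] [-3.141e+00  1.000e-03 -3.088e+00] [-0.1 -0.2 -0.3]
side saddle [655.  -79.1  71.9] [648. -94.  68.] [683. -63.  75.] 27
side pad [479.3 -89.5 101.6] [ 458. -102.   85.] [517. -72. 118.] 110
top pad [482.1 -87.1 100. ] [ 460. -100.   85.] [522. -72. 113.] 97
hole px [(0.57, [186.6, 80.1, 294.5, 161.6])]
[361.5 -82.4 244.7] [-0.8 -0.   0.7]
side 0.62 guard y [  9.  85. 180.] tab [619.  88. 163.]
top 0.7 guard y [ 13.  92. 175.] tab [619.  93. 167.]
```

View pics/ov3.png

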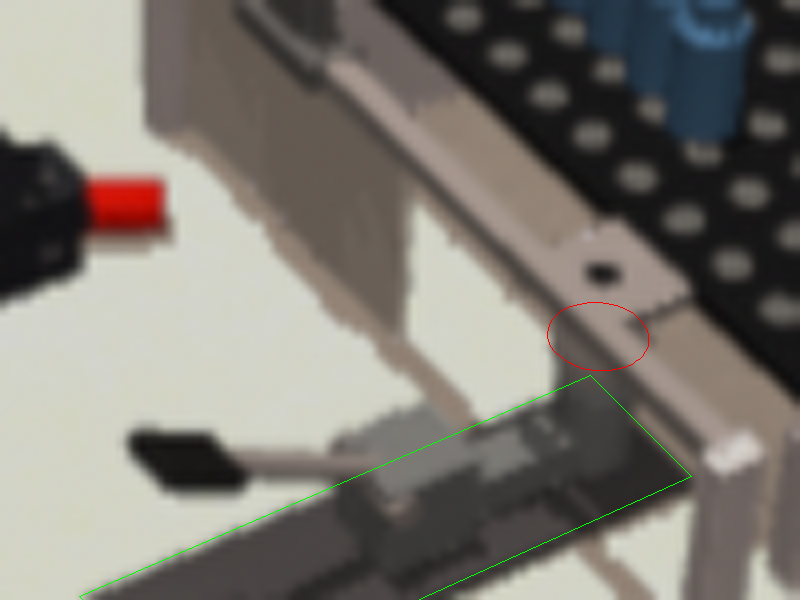

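>>> {"method": "apply_moves", "body": {"translation": [[0.045,-0.002,0],[0.045,-0.002,0],[0.027,0,-0.04],[0,0,-0.055],[0,0,0]], "delta_rot": [[0,0,0],[0,0,0],[0,0,0],[0,0,0],[0,0,0]]}}

```text
time: 14.62
tool_pos: [476.6, -85.4, 147.0]
tool_rot: [3.138, -0.007, -3.086]
ft_force: [-0.7, 0.5, 0.5]
gripper_width: 0.9
gripper_force: 0.0
```

>>> {"method": "apply_moves", "body": {"translation": [[0,0,-0.025],[-0.003,0,-0.012],[-0.003,0,-0.012],[-0.003,0,-0.012],[-0.001,0,-0.008]], "delta_rot": [[0,0,0],[0,0,0],[0,0,0],[0,0,0],[0,0,0]]}}

```text
time: 15.25
tool_pos: [468.9, -86.9, 82.2]
tool_rot: [-3.139, 0.004, -3.087]
ft_force: [1.3, 0.0, 11.0]
gripper_width: 0.3
gripper_force: 5.9
```

>>> {"method": "apply_moves", "body": {"translation": [[0,0,-0.004],[0,0,-0.002],[0,0,0]], "delta_rot": [[0,0,0],[0,0,0],[0,0,0]]}}

```text
time: 15.62
tool_pos: [468.8, -86.9, 76.6]
tool_rot: [-3.139, 0.004, -3.087]
ft_force: [-2.2, -1.0, 13.8]
gripper_width: 0.4
gripper_force: 6.6
```

Tips at 51.6; press on to the stop.

>>> {"method": "apply_moves", "body": {"translation": [[0,0,-0.002],[0,0,-0.001],[0,0,0]], "delta_rot": [[0,0,0],[0,0,0],[0,0,0]]}}

```text
time: 16.0
tool_pos: [468.9, -86.9, 73.7]
tool_rot: [-3.139, 0.004, -3.087]
ft_force: [-1.2, -0.1, 13.7]
gripper_width: 0.2
gripper_force: 6.7
```

>>> {"method": "apply_moves", "body": {"translation": [[0,0,-0.001],[0,0,-0.001],[0,0,0]], "delta_rot": [[0,0,0],[0,0,0],[0,0,0]]}}

```text
time: 16.38
tool_pos: [468.9, -86.9, 72.9]
tool_rot: [-3.139, 0.005, -3.086]
ft_force: [-5.6, 0.8, 29.2]
gripper_width: 0.7
gripper_force: 14.7
```

```bash
cat > chk.py <<'E'
from h import *
c=cams.read_camera('side'); w=cloud(c).reshape(-1,3); w=w[np.isfinite(w[:,0])]; x,y,z=w.T
l=w[(x>655)&(x<676)&(y>-95)&(y<-55)&(z>85)&(z<150)]; print('lug z',np.median(l,0).round(1),len(l))
for nm in ['bottle_pack','press_pad']:
    e=finder.trace('side',nm)[:1]
    if e: q=cloud(c)[e[0]['region']]; q=q[np.isfinite(q[:,0])]; print(nm,np.median(q,0).round(),np.percentile(q,98,axis=0).round())
cv2.imwrite('pics/c_%d.png'%(monitor.get_obs()['time']*100),cv2.resize(c['color'][110:310,190:420,::-1],(690,600)))
E
python3 chk.py; ls pics
```

```text
lug z [665.4 -79.  129.3] 68
bottle_pack [752.  41. 162.] [824. 117. 189.]
press_pad [456. -95.  45.] [470. -75.  51.]
c_1652.png
ov.png
ov2.png
ov3.png
s_1.png
side0.png
t_1.png
t_2.png
top0.png
top_1400.png
top_467.png
top_587.png
u_1.png
u_2.png
```

>>> {"method": "apply_moves", "body": {"translation": [[0,0,0.006],[0,0,0.01],[0.001,0,0.01],[0.002,0,0.01],[0.002,0,0.01]], "delta_rot": [[0,0,0],[0,0,0],[0,0,0],[0,0,0],[0,0,0]]}}

```text
time: 17.15
tool_pos: [473.6, -86.5, 117.2]
tool_rot: [-3.14, 0.003, -3.087]
ft_force: [1.1, 0.2, 1.9]
gripper_width: 0.5
gripper_force: 1.4
```

>>> {"method": "apply_moves", "body": {"translation": [[0.002,0,0.012],[0.002,0,0.012],[0,0,0.015],[0,0,0],[0,0,0]], "delta_rot": [[0,0,0],[0,0,0],[0,0,0],[0,0,0],[0,0,0]]}}

```text
time: 17.77
tool_pos: [476.3, -86.0, 154.2]
tool_rot: [3.141, -0.001, -3.087]
ft_force: [-0.4, 0.1, -0.5]
gripper_width: 0.9
gripper_force: 0.0
```

```bash
python3 chk.py; python3 fit.py 667 -73 4; python3 ov.py 4 667 -73.5 72 3.2
```

```text
lug z [666.7 -73.2 103. ] 50
bottle_pack [746.  39. 147.] [801. 121. 172.]
press_pad [491. -88.  97.] [558. -21. 114.]
[476.5 -86.1 154.2] [ 3.141e+00 -1.000e-03 -3.087e+00] [0.4 0.  0.4]
side saddle [655.6 -80.1  72.1] [647. -95.  68.] [685. -67.  76.] 26
side pad [480.1 -89.6 102.6] [ 459. -103.   85.] [517. -72. 134.] 121
hole px [(0.75, [185.8, 82.5, 290.9, 160.8])]
[476.7 -86.1 154.5] [ 0.2 -0.   0.3]
```

View pics/ov4.png

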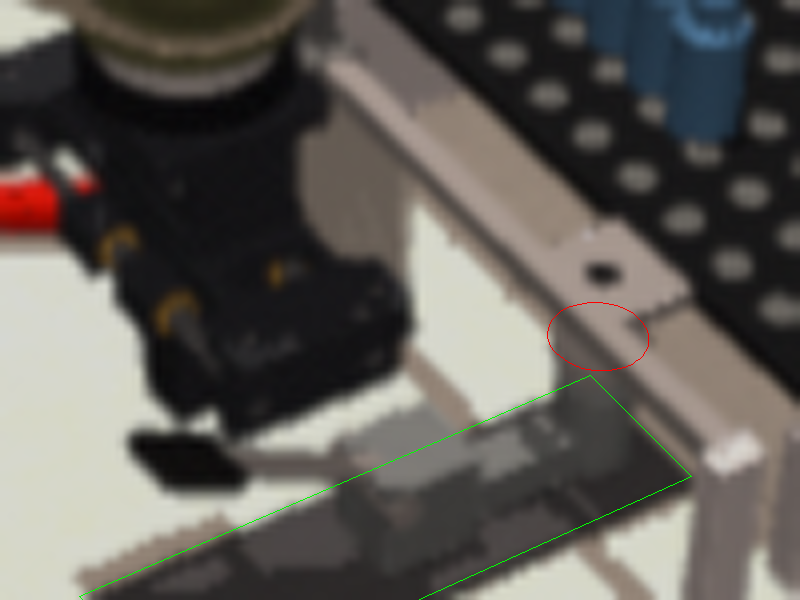

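>>> {"method": "apply_moves", "body": {"translation": [[0,0,-0.025],[-0.002,0,-0.014],[-0.003,0,-0.012],[-0.003,0,-0.012],[-0.001,0,-0.01]], "delta_rot": [[0,0,0],[0,0,0],[0,0,0],[0,0,0],[0,0,0]]}}

```text
time: 18.75
tool_pos: [468.1, -86.5, 82.1]
tool_rot: [-3.14, 0.002, -3.087]
ft_force: [-1.9, 0.0, 11.9]
gripper_width: 0.2
gripper_force: 6.1
```

>>> {"method": "apply_moves", "body": {"translation": [[0,0,-0.005],[0,0,-0.002],[0,0,-0.001],[0,0,0]], "delta_rot": [[0,0,0],[0,0,0],[0,0,0],[0,0,0]]}}

```text
time: 19.25
tool_pos: [468.0, -86.5, 74.6]
tool_rot: [-3.14, 0.001, -3.087]
ft_force: [-2.9, -0.2, 12.9]
gripper_width: 0.0
gripper_force: 6.7
```

>>> {"method": "apply_moves", "body": {"translation": [[0,0,-0.001],[0,0,-0.001],[0,0,-0.001],[0,0,0]], "delta_rot": [[0,0,0],[0,0,0],[0,0,0],[0,0,0]]}}

```text
time: 19.75
tool_pos: [468.1, -86.5, 72.8]
tool_rot: [-3.14, 0.002, -3.086]
ft_force: [-8.1, 1.2, 29.2]
gripper_width: 0.4
gripper_force: 14.6
```

```bash
python3 chk.py; python3 tab.py; ls pics/c_*
```

```text
lug z [665.  -82.9 129.5] 68
bottle_pack [752.  43. 161.] [832. 123. 189.]
side 0.69 guard y [ 9. 41. 87.] tab [621.  83. 164.]
pics/c_1652.png
pics/c_1792.png
pics/c_1989.png
```

View pics/c_1989.png

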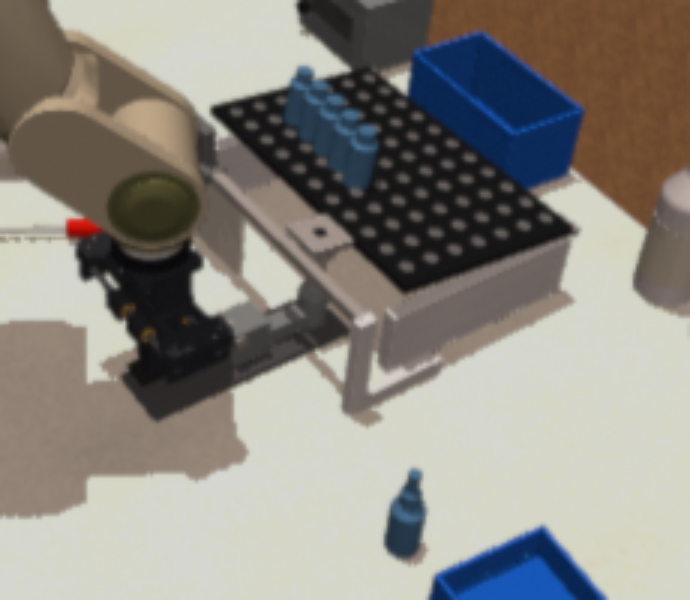

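The picture shows the deck raised (lug hole at about 320,232). The bottles are standing, the guard is open, and the arm is holding the handle down well clear of the rail.

```bash
python3 -c "
from h import *
print(order.sign_off())"
```

```text
the job is handed in; nothing more can be done
None
```

The job is handed in: the guard is slid open to its stop, the jack is under the lug to within about 3 mm of the hole by camera, and the handle got its full stroke and return and is now held down on its stop at about 29 N, raising the deck about 25 mm with the bottles standing.

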